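# Complete the reagent row under the clamp bar

## Robot

A 6-joint arm with a two-finger parallel gripper is mounted at the origin on the work surface. World frame = base frame: x ahead of the robot, y to its left, z up, the work surface at z = 0. Lengths are in mm, angles in rad, forces in N, time in s.
With the tool pointing down it reaches from about 275 to 850 mm from the base axis. Payload 19 kg.
Tool frame: the origin (TCP) lies between the finger pads; the fingertips stand 22 mm ahead of it and the grasp point (between the pads) lies 3 mm ahead of it; z points along the fingers, y is the direction in which the jaws open and shut (so a half turn about z gives the same grasp; the last joint's range is limited). The gripper opens to 85 mm and grips with 20 to 120 N. Pads are 22 mm wide; open, the fingers measure 114 mm over their backs; the gripper's body (76 mm by 85 mm) begins 54 mm behind the grasp point. The pads swing forward as they close: fully open they stand 13 mm farther back than shut.
Start: joints at [0.997, 0.15, 1.437, -0, 1.554, -0.134], TCP at [244.812, 520.25, 253.267] pointing down, gripper open.
Joint ranges: [-2.8, 2.8], [-0.68, 2.1], [0.12, 2.68], [-1.39, 4.53], [0.16, 2.79], [-2.81, 2.81]. Speed limits (rad/s): [1.89, 1.89, 2.22, 3.01, 3.01, 3.01].

## Interface

Orientations are given as a 3x3 rotation matrix whose columns are the frame's x, y, z axes.
In Python, from workcell import telemetry, imaging, env gives the robot as it stands.
- The arm moves only by the tool step_arm, never from a script. Its argument "deltas" is one flat list of numbers, 4 for each row, row after row: the shift along the tool's x, y, z in m, then the turn about the tool's z in degrees. In form: [x, y, z, roll, x, y, z, roll, ...]. A call has 1 to 20 rows; each row is the pose to reach, as a shift and turn from the pose commanded when the call began, along the tool's axes at that moment; what a row does not reach only later rows make up. A row lasts 1/12 s, in which the tool goes at most 41.7 mm and 7.16 degrees, less where a joint would pass 70% of its speed; a pose out of reach is approached as far as the arm can. A call with a gripper value outside its range is refused whole. "grip" is the finger opening in m, from 0 to 0.0854, set as the call begins (left out, the last holds). The fingers move at their own pace and stop on an object; the grip force is fixed at half the most. Time passes only in rows, so rows that repeat a pose let the fingers close. It gives the time, the measured TCP pose, the force and the opening at its end, in the units of the state.
- telemetry.get_state(): the state, without advancing time (a new reading comes with each control period).
- imaging.camera(name): name is "scene" or "side" or "wrist"; returns the picture (384x512x3 uint8, blue, green, red); there is no depth.
- imaging.get_calibration(name): a dict with "vertical_fov" (degrees; the focal length in pixels is half the picture's height over the tangent of half this angle, whatever the lens; pixels are square), "cx", "cy" (the principal point, pixels), "D" ([k1, k2, p1, p2, k3] as OpenCV has them; the pictures are not rectified), "rvec" (rotation vector, rad) and "tvec" (3), from world to camera coordinates, as OpenCV has them; the wrist camera has in their place "T_tool_cam" (4x4, takes a point from camera to tool coordinates, whose origin is the TCP and whose axes are the flange's). Camera axes: x right, y down, z forward; pixel columns grow to the right and rows downward; lengths in mm; the calibration is good to about 2 mm. A picture is of the moment at which its call begins: read the wrist's pose just before it. get_calibration takes no time and is no camera call.
- env.job_done(): hands the job in, once; it reports no verdict.
The state is a dict: "t": time; "joint_positions": joint angles; "qd": joint speeds; "tau": joint torques, N m; "tool_pos": TCP position; "eef_rot": TCP orientation; "ft_force": force on the tool from outside, world axes, zero at the start; "moment": the same for the moment, N m; "gripper_width": opening from 0.0 (shut) to 1.0 (fully open).
Only numpy, scipy, OpenCV 4.12 (cv2) and the standard library are available. Lean on these libraries where they do the work, as an engineer would, in place of code of your own. Each camera call takes 0.05 s, during which the arm holds its last target.

## Task

Complete the row of reagents on the low shelf under the clamp bar: stand the loose square bottle from the bench in the middle of the square pad and the loose round jar in the middle of the round pad, both upright, with the bottle's flat sides squared up with the shelf. Do not knock or shift the bottle and jar already in the row or the beakers on the bench.

Things in the scene. Friction and masses are not known exactly. Their poses are not given: they have to be found in the camera images.
- shelf: Fixed low shelf: grey board 104 mm deep (x), 450 mm long (y), top 30 mm above the bench. Origin: bench level under the board's middle; x points away from the robot, y along the row. Turned up to 0.12 rad. Four places on its middle line at y = 132, 44, -44, -132 mm: two filled, two free with pads. Neighbouring caps are 40 to 50 mm apart: open the fingers only a little to let go.
- clamp_bar (a point): Middle of the lower edge, on the robot's side, of the aluminium clamp bar fixed over the row (shelf frame x = 16 to 36 mm, 185 to 230 mm above the bench, 500 mm long; glass tubes and posts behind it). It overhangs the caps: reach in from the robot's side with the tool leaning 25 to 45 degrees. Lower things in front of the bar, then slide them in under it, lifted less than 25 mm off the board.
- square_bottle: Loose amber bottle to place, 0.25 to 0.45 kg, upright on the bench. Square body 56 x 56 mm, 82 mm high; conical shoulder up to 92 mm; round black cap, 38 mm diameter, from 92 to 125 mm (top), good to grip, does not open. Origin: centre of underside; z up, x and y normal to the flat sides; starts turned up to 0.4 rad.
- round_jar: Loose amber round jar to place, 0.2 to 0.4 kg, upright on the bench. Body 60 mm diameter, 72 mm high; neck 44 mm; black cap, 48 mm diameter, from 77 to 110 mm (top), good to grip, does not open. Origin: centre of underside; z up.
- square_pad: Square black rubber pad 66 x 66 mm, 2 mm thick, fixed on the shelf board: the square bottle's place. Origin: centre of its underside (30 mm above the bench); its sides are parallel to the shelf.
- round_pad: Round black rubber pad 70 mm in diameter, 2 mm thick, fixed on the shelf board: the round jar's place. Origin: centre of its underside (30 mm above the bench).
- row_bottle: A second square bottle of the same shape, already standing in the row directly on the board; leave it. Origin: centre of underside.
- row_jar: A second round jar, same shape as round_jar, already standing in the row directly on the board; leave it. Origin: centre of its underside.
- beaker_mid: Empty glass beaker, 62 mm in diameter, 66 mm high, loose on the bench between the bottle and the jar to be placed; leave it. Origin: centre of its underside.
- beaker_left: Empty glass beaker, 70 mm in diameter, 78 mm high, loose on the left of the bench; leave it. Origin: centre of its underside.
- beaker_right: Empty glass beaker, 66 mm in diameter, 70 mm high, loose on the right of the bench; leave it. Origin: centre of its underside.
Things that resemble listed ones, but are neither listed nor needed, are in the scene too. Leave any red or yellow look-alike of the beaker_left alone.

How it is judged (in metres and radians):
At the end, for the whole second after the job is handed in: Bottle on the square pad, jar on the round pad: at rest, within 10 mm of the pad centre, upright within 0.06 rad, bottle sides within 0.10 rad of square to the shelf; row bottle and jar upright and moved under 15 mm, beakers upright and moved under 30 mm (horizontal distance between square_bottle and square_pad below 0.01 m and z of square_bottle in the frame of square_pad between -0.003 and 0.006 m and angle between each of square_bottle, round_jar, row_bottle, row_jar, beaker_mid, beaker_left, beaker_right's own z axis and vertical below 0.06 rad and linear speed of each of square_bottle, round_jar below 0.02 m/s and angular speed of each of square_bottle, round_jar below 0.2 rad/s and horizontal distance between round_jar and round_pad below 0.01 m and z of round_jar in the frame of round_pad between -0.003 and 0.006 m and (angle between the x axis of square_bottle and the x axis of shelf, either way round below 0.1 rad or angle between the x axis of square_bottle and the y axis of shelf, either way round below 0.1 rad) and distance of each of row_bottle, row_jar from where it was at the start of the episode below 0.015 m and distance of each of beaker_mid, beaker_left, beaker_right from where it was at the start of the episode below 0.03 m); the robot touches nothing.
It fails at once if the bottle or jar already in the row is shifted by more than 15 mm or tipped (distance of any of row_bottle, row_jar from where it was at the start of the episode above 0.015 m or angle between any of row_bottle, row_jar's own z axis and vertical above 0.3 rad).
It fails at once if a beaker is shifted by more than 30 mm or tipped (distance of any of beaker_mid, beaker_left, beaker_right from where it was at the start of the episode above 0.03 m or angle between any of beaker_mid, beaker_left, beaker_right's own z axis and vertical above 0.3 rad).
It fails at once if the bottle or jar being placed is knocked over (angle between any of square_bottle, round_jar's own z axis and vertical above 0.6 rad).
It also fails if it takes over 48 s, if anything falls off the work surface, if the arm or the gripper's body presses on something with over 40 N, if the wrist force passes 120 N, or if a joint passes its speed limit or range.

## Working session

There is one attempt and no reset: what is moved stays moved. The work goes in short steps, Python scripts to look and compute and a tool call to move; the robot and the scene stay as the last step left them, time stands still between calls to the robot, and variables do not carry over. Pictures are saved under pics/ and viewed, and the job is handed in when it is done.

Besides the shell and the picture viewer there is one more tool, called after ">>>" in YAML: its name, and indented under it one key for each argument. step_arm: Moves the arm, as the interface text tells. Its arguments: {"type":"object","properties":{"deltas":{"type":"array"},"grip":{"type":"number"}},"required":["deltas"]}

```bash
ls; mkdir -p pics; python3 - <<'E'
from workcell import telemetry, imaging, env
import cv2
for n in ["scene","side","wrist"]:
    s=telemetry.get_state()
    cv2.imwrite(f"pics/{n}0.png",imaging.camera(n)); print(n,imaging.get_calibration(n))
print(s)
E
```

```text
pics
scene {'vertical_fov': 44.0562233506301, 'cx': 258.80192183424975, 'cy': 188.15049820460666, 'D': array([-0.03246445,  0.        ,  0.        ,  0.        ,  0.        ]), 'rvec': array([ 1.11928825,  2.32273004, -1.05034947]), 'tvec': array([ 288.4896035 , -183.30377321, 1891.81656412])}
side {'vertical_fov': 55.04100061037372, 'cx': 254.721539102845, 'cy': 197.35203273433797, 'D': array([-0.0458739,  0.       ,  0.       ,  0.       ,  0.       ]), 'rvec': array([ 2.29239763, -0.64479794,  0.2507634 ]), 'tvec': array([-420.76407974,  285.93769262, 1096.59155688])}
wrist {'vertical_fov': 71.4731527139422, 'cx': 255.36013171625964, 'cy': 192.32929814729374, 'D': array([-0.04480263,  0.        ,  0.        ,  0.        ,  0.        ]), 'T_tool_cam': array([[-6.39711966e-04, -9.54534352e-01, -2.98100255e-01,
         7.56938511e+01],
       [ 9.99999321e-01, -3.20132572e-04, -1.12087792e-03,
         4.09551933e-01],
       [ 9.74484878e-04, -2.98100770e-01,  9.54533908e-01,
        -1.20852867e+02],
       [ 0.00000000e+00,  0.00000000e+00,  0.00000000e+00,
         1.00000000e+00]])}
{'t': 0.1, 'joint_positions': array([ 9.96998864e-01,  1.50970987e-01,  1.43793179e+00, -4.08959699e-06,
        1.55379447e+00, -1.34017594e-01]), 'qd': array([-0.00067543, -0.00077269, -0.00056449, -0.00104986, -0.00121771,
        0.00032464]), 'tau': array([ 5.03625997e-03, -7.14386058e+01, -5.71798217e+01, -1.26617351e-04,
        7.12112524e-03,  1.43247667e-04]), 'tool_pos': array([244.72820058, 520.11710761, 252.73339364]), 'eef_rot': array([[-9.04845391e-01,  4.25739900e-01, -5.96169908e-04],
       [ 4.25740293e-01,  9.04844925e-01, -9.29912043e-04],
       [ 1.43540656e-04, -1.09524018e-03, -9.99999390e-01]]), 'ft_force': array([0.09715807, 1.4544808 , 0.09061433]), 'moment': array([ 0.02912683,  0.03162186, -0.01547976]), 'gripper_width': 1.0034969692763134}
```

View pics/scene0.png

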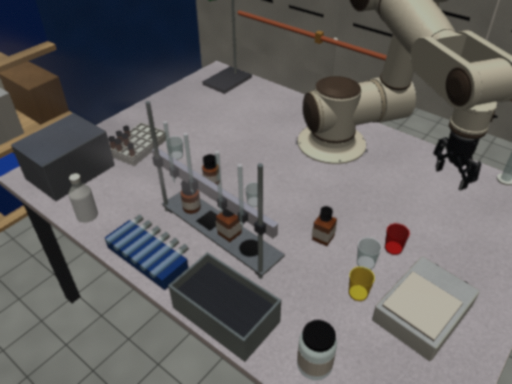

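View pics/side0.png

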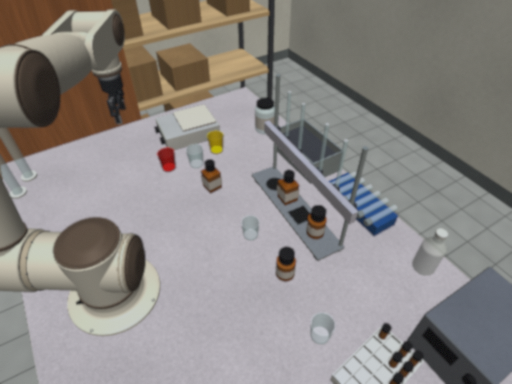

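View pics/wrist0.png

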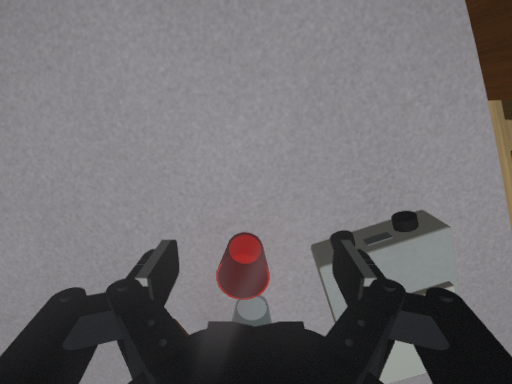

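Side view: the loose bottle is at about (211,177) and the loose jar at about (286,264). The beakers are at (196,156), (250,228) and (321,327). The red (167,158) and yellow (216,142) cups are look-alikes. The row runs from (273,184) to (317,225). I'll take close crops to check the choices.

```bash
python3 - <<'E'
import cv2,numpy as np
a=cv2.imread("pics/side0.png");b=cv2.imread("pics/scene0.png")
c=cv2.resize(a[130:300,150:370],None,fx=3.6,fy=3.5,interpolation=cv2.INTER_CUBIC);cv2.imwrite("pics/c1.png",c)
c=cv2.resize(b[130:290,140:400],None,fx=3,fy=3,interpolation=cv2.INTER_CUBIC);cv2.imwrite("pics/c2.png",c)
E
```

```text
(no output)
```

View pics/c1.png

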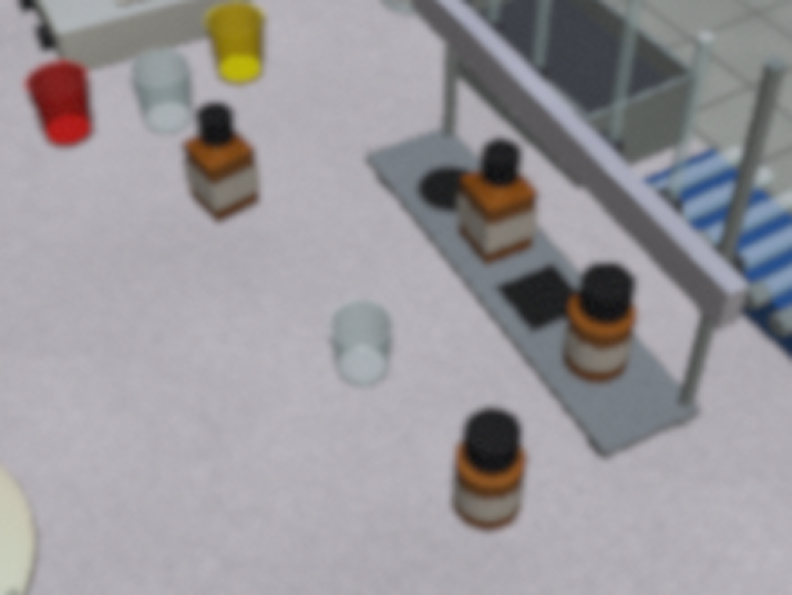

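View pics/c2.png

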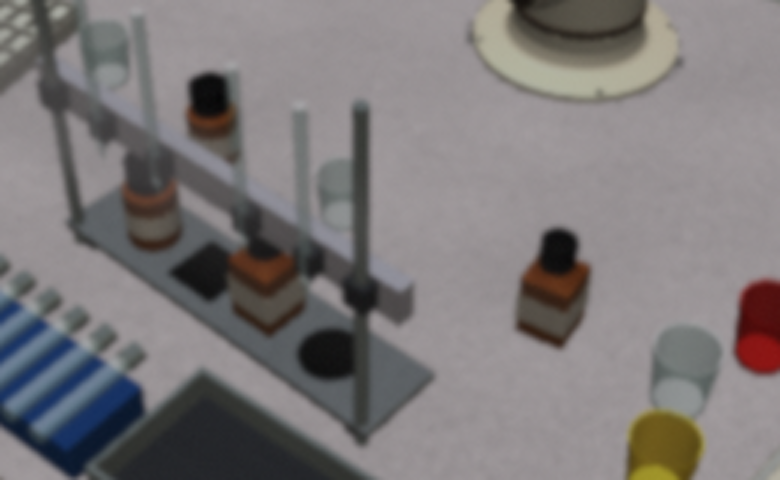

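```bash
cat > h.py <<'E'
import cv2,numpy as np
from workcell import telemetry, imaging, env
def K(c,h=384):
    f=h/2/np.tan(np.radians(c["vertical_fov"]/2)); return np.array([[f,0,c["cx"]],[0,f,c["cy"]],[0,0,1.]])
def ray(c,px,Twc=None):
    u=cv2.undistortPoints(np.array([[px]],float),K(c),c["D"])[0,0]; d=np.array([u[0],u[1],1])
    if Twc is None:
        R=cv2.Rodrigues(c["rvec"])[0]; o=-R.T@c["tvec"]; d=R.T@d
    else: o=Twc[:3,3]; d=Twc[:3,:3]@d
    return o,d/np.linalg.norm(d)
def onz(c,px,z,Twc=None):
    o,d=ray(c,px,Twc); return (o+d*(z-o[2])/d[2])
def tri(r):
    A=0;b=0
    for o,d in r: P=np.eye(3)-np.outer(d,d);A=A+P;b=b+P@o
    x=np.linalg.solve(A,b); return x,[np.linalg.norm((np.eye(3)-np.outer(d,d))@(x-o)) for o,d in r]
def wT(s,c):
    T=np.eye(4);T[:3,:3]=s["eef_rot"];T[:3,3]=s["tool_pos"];return T@c["T_tool_cam"]
def proj(c,p,Twc=None):
    if Twc is None: rv,tv=c["rvec"],c["tvec"]
    else:
        M=np.linalg.inv(Twc); rv=cv2.Rodrigues(M[:3,:3])[0];tv=M[:3,3]
    return cv2.projectPoints(np.array(p,float).reshape(-1,3),rv,tv,K(c),c["D"])[0][:,0]
E
python3 - <<'E'
from h import *
for n in ["side","scene"]:
    im=cv2.imread(f"pics/{n}0.png");c=imaging.get_calibration(n)
    v=im.max(2)
    m=(v<62).astype(np.uint8)
    k,l,st,ce=cv2.connectedComponentsWithStats(m)
    print(n)
    for i in range(1,k):
        x,y,w,h,a=st[i]
        if 40<a<900 and 140<ce[i][0]<380 and 130<ce[i][1]<300: print(st[i],ce[i].round(1), {z:onz(c,ce[i],z)[:2].round() for z in (32,93.5,108.5)})
c=imaging.get_calibration("side")
for p in [(370,160),(440,133),(603,455),(693,412)]:
    print(onz(c,(p[0]/3.6+150,p[1]/3.5+130),30).round())
E
```

```text
side
[206 160   9  11  78] [209.5 165.4] {32: array([489., 338.]), 93.5: array([462., 271.]), 108.5: array([456., 254.])}
[284 171  10  12  95] [288.4 176.5] {32: array([716., 121.]), 93.5: array([674.,  68.]), 108.5: array([664.,  55.])}
[267 179  12  11  96] [272.5 183.4] {32: array([644., 122.]), 93.5: array([607.,  68.]), 108.5: array([598.,  55.])}
[290 206  35  17 387] [308.3 214. ] {32: array([665., -72.]), 93.5: array([ 627., -113.]), 108.5: array([ 617., -123.])}
[279 248  15  17 208] [286.2 255.9] {32: array([ 500., -176.]), 93.5: array([ 473., -210.]), 108.5: array([ 466., -219.])}
scene
[204 155  12  15 159] [209.4 161.9] {32: array([ 423., -264.]), 93.5: array([ 478., -207.]), 108.5: array([ 491., -193.])}
[259 168   3  20  45] [259.8 176.8] {32: array([375., -65.]), 93.5: array([432., -20.]), 108.5: array([446.,  -9.])}
[183 185   9  10  51] [186.5 189.9] {32: array([ 586., -219.]), 93.5: array([ 631., -165.]), 108.5: array([ 642., -151.])}
[219 200  15  17 125] [225.4 209. ] {32: array([574., -51.]), 93.5: array([620.,  -6.]), 108.5: array([631.,   4.])}
[320 207  12  15 158] [325.7 214.1] {32: array([389., 219.]), 93.5: array([446., 249.]), 108.5: array([459., 256.])}
[197 211  52  19 403] [218.8 220. ] {32: array([625., -34.]), 93.5: array([668.,  10.]), 108.5: array([679.,  21.])}
[239 219  28  52 521] [254.  243.3] {32: array([632., 117.]), 93.5: array([675., 152.]), 108.5: array([685., 161.])}
[315 225  19   8  58] [323.3 228.6] {32: array([449., 249.]), 93.5: array([502., 276.]), 108.5: array([515., 283.])}
[218 231  23  11  71] [229.4 235.9] {32: array([656.,  38.]), 93.5: array([697.,  78.]), 108.5: array([708.,  88.])}
[108 244  79  45 446] [154.2 269.8] {32: array([892., -44.]), 93.5: array([920.,   0.]), 108.5: array([927.,  11.])}
[604. 199.  30.]
[692. 197.  30.]
[ 575. -238.   30.]
[ 672. -243.   30.]
```

The choices are clear: the loose bottle (c1 218,165) stands beside the clear beaker, with the red and yellow cups near it. The loose jar is at (490,470). The pads are round at (447,188), left of the row bottle, and square at (540,295), between the row bottle and row jar. Next I'll look from above the bottle with the wrist camera.

>>> step_arm:
  deltas: [-0.365, -0.15, 0, 0, -0.365, -0.15, 0, 0, -0.365, -0.15, 0, 0, -0.365, -0.15, 0, 0, -0.365, -0.15, 0, 0, -0.365, -0.15, 0, 0, -0.365, -0.15, 0, 0, -0.365, -0.15, 0, 0, -0.365, -0.15, 0, 0, -0.365, -0.15, 0, 0, -0.365, -0.15, 0, 0, -0.365, -0.15, 0, 0, -0.365, -0.15, 0, 0]

```text
t: 1.23
tool_pos: [510.8, 229.5, 253.1]
eef_rot: [[-0.905, 0.426, -0.001], [0.426, 0.905, -0.0], [0.001, -0.0, -1.0]]
ft_force: [0.9, -0.3, -0.3]
gripper_width: 1.004
```

```bash
python3 - <<'E'
from h import *
import pickle
s=telemetry.get_state();im=imaging.camera("wrist")
cv2.imwrite("pics/w1.png",im);pickle.dump(s,open("w1.pkl","wb"));print(s["t"],s["tool_pos"],s["qd"].round(3))
c=imaging.get_calibration("side")
print("mid beaker",onz(c,(250.5,234),0).round(), "left",onz(c,(196.5,162),0).round())
E
```

```text
1.2333 [510.83772313 229.45745189 253.0968612 ] [ 0.019 -0.009 -0.    -0.001 -0.002 -0.   ]
mid beaker [463. -20.   0.] left [467. 422.   0.]
```

View pics/w1.png

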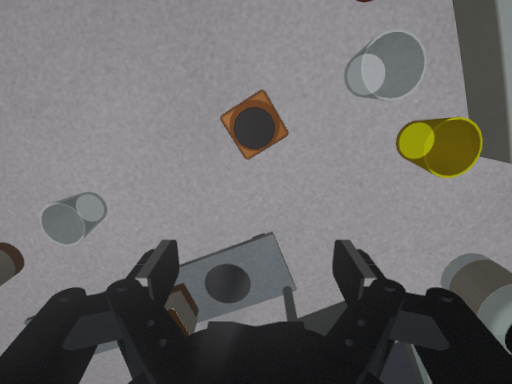

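The bottle is at (254,126), turned in view, with the cap at its centre. The round pad is at (227,283) and the shelf's near-left corner at (273,234).

```bash
python3 - <<'E'
from h import *
import pickle
s=pickle.load(open("w1.pkl","rb"));im=cv2.imread("pics/w1.png");c=imaging.get_calibration("wrist");T=wT(s,c)
hsv=cv2.cvtColor(im,cv2.COLOR_BGR2HSV)
v=im.max(2)
sub=np.zeros_like(v);sub[80:170,205:300]=1
cap=((v<75)&(sub>0)).astype(np.uint8)
k,l,st,ce=cv2.connectedComponentsWithStats(cap);i=1+st[1:,4].argmax();print("cap",st[i],ce[i],onz(c,ce[i],125,T).round(1))
body=(((hsv[...,1]>90)|(v<75))&(sub>0)).astype(np.uint8)
ct=max(cv2.findContours(body,0,2)[0],key=cv2.contourArea)
w=np.array([onz(c,p,82,T)[:2] for p in ct[:,0].astype(float)],np.float32)
r=cv2.minAreaRect(w);print("body@82",r)
# round pad
sub[:]=0;sub[260:310,200:255]=1
m=((v<60)&(sub>0)).astype(np.uint8)
k,l,st,ce=cv2.connectedComponentsWithStats(m);i=1+st[1:,4].argmax();print("rpad",st[i],ce[i],onz(c,ce[i],32,T).round(1))
E
python3 -c "
import cv2
a=cv2.imread('pics/w1.png')
cv2.imwrite('pics/c3.png',cv2.resize(a[215:340,140:320],None,fx=4.4,fy=4.4,interpolation=2))"
```

```text
cap [ 234  107   41   42 1349] [253.95033358 127.68272795] [456.3 253.8 125. ]
body@82 ((456.48297119140625, 253.51895141601562), (54.39909362792969, 54.3298225402832), 6.354450225830078)
rpad [ 206  265   41   38 1091] [226.91842346 283.74610449] [651.6 115.5  32. ]
```

View pics/c3.png

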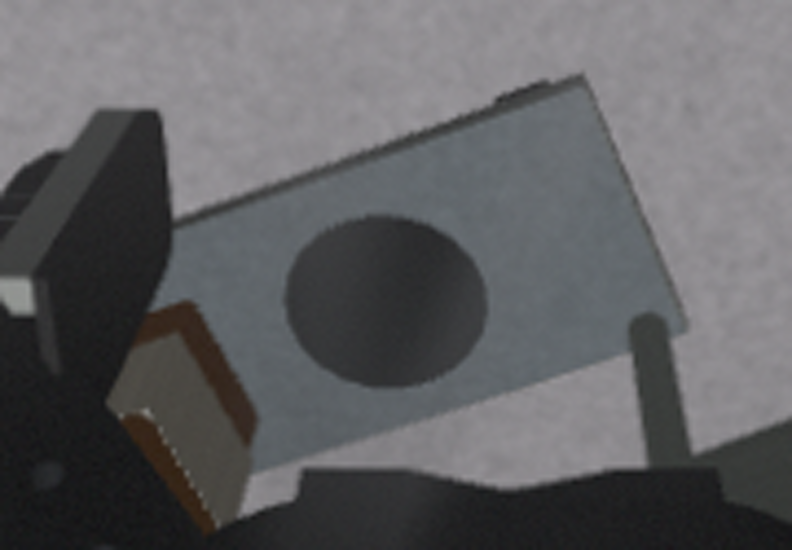

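```bash
python3 - <<'E'
from h import *
import pickle
s=pickle.load(open("w1.pkl","rb"));c=imaging.get_calibration("wrist");T=wT(s,c)
f=lambda x,y:onz(c,(x/4.4+140,y/4.4+215),30,T)[:2]
n=f(587,80);fa=f(687,330);e=f(176,223)
print(n,fa,e,np.degrees(np.arctan2(*(fa-n)[::-1])),np.degrees(np.arctan2(-(n-e)[0],(n-e)[1])),np.linalg.norm(fa-n))
e2=f(250,474);print(np.degrees(np.arctan2(-(fa-e2)[0],(fa-e2)[1])))
p=np.array([651.6,115.5])
for deg in(-2,-3,-4):
    a=np.radians(deg);X=np.array([np.cos(a),np.sin(a)]);Y=np.array([-X[1],X[0]])
    print(deg,"sq pad",p-176*Y,"centre",p-132*Y, "end mid->132", (n+fa)/2-93*Y)
E
```

```text
[605.27690174 213.23452402] [708.26416001 205.61486204] [595.0843456   65.66001248] -4.231401863853725 -3.9509837684391726 103.26874945278189
-3.116493180379691
-2 sq pad [645.45768858 -60.39278556] centre [646.99326644 -16.41958917] end mid->132 [653.52487768 116.48134612]
-3 sq pad [642.3888717  -60.25879812] centre [644.69165378 -16.31909859] end mid->132 [651.90328694 116.5521463 ]
-4 sq pad [639.32286062 -60.07127285] centre [642.39214547 -16.17845463] end mid->132 [650.28317882 116.65123636]
```

Measured: bottle at (456, 254), turned +6.4°; shelf turned about −3.7°. The moves give no way to lean the tool. So I'll grip with the tool axis 7 mm on the robot side of the cap, set the bottle down on the front of its pad clear of the bar, and then push it in low with a finger.

>>> step_arm:
  deltas: [0.0655, -0.005, 0, -31.5, 0.0655, -0.005, 0, -31.5, 0.0655, -0.005, 0, -31.5, 0.0655, -0.005, 0, -31.5, 0.0655, -0.005, 0, -31.5, 0.0655, -0.005, 0.03, -31.5, 0.0655, -0.005, 0.06, -31.5, 0.0655, -0.005, 0.09, -31.5, 0.0655, -0.005, 0.115, -31.5, 0.0655, -0.005, 0.13, -31.5, 0.0655, -0.005, 0.136, -31.5, 0.0655, -0.005, 0.136, -31.5]

```text
t: 2.28
tool_pos: [448.8, 253.0, 116.4]
eef_rot: [[-0.994, -0.111, -0.002], [-0.111, 0.994, -0.001], [0.002, -0.0, -1.0]]
ft_force: [-0.6, -0.5, 1.6]
gripper_width: 1.001
```

>>> step_arm:
  deltas: [0, 0, 0, 0, 0, 0, 0, 0, 0, 0, 0, 0, 0, 0, 0, 0, 0, 0, 0, 0, 0, 0, 0, 0, 0, 0, 0, 0, 0, 0, 0, 0]
  grip: 0.02

```text
t: 2.95
tool_pos: [450.3, 252.7, 118.4]
eef_rot: [[-0.994, -0.11, 0.002], [-0.11, 0.994, 0.001], [-0.002, 0.001, -1.0]]
ft_force: [-3.0, 0.8, 8.2]
gripper_width: 0.427
```

```bash
python3 - <<'E'
from h import *
s=telemetry.get_state();im=imaging.camera("wrist")
cv2.imwrite("pics/w2.png",im);print(s["t"],s["tool_pos"],s["gripper_width"],s["ft_force"])
E
```

```text
2.95 [450.26069984 252.71710325 118.43447901] 0.4265076141492501 [-2.98971239  0.79896361  8.23654535]
```

View pics/w2.png

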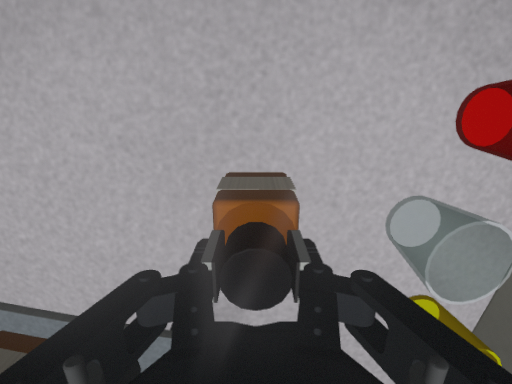

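```bash
python3 - <<'E'
from h import *
c=imaging.get_calibration("side");c2=imaging.get_calibration("scene")
f=lambda x,y:onz(c,(x/3.6+150,y/3.5+130),32)[:2].round(1)
for p in [(500,288),(537,327),(548,266)]: print(f(*p))
print("rp", f(447,188), "near row bottle/jar base front")
g=lambda x,y:onz(c2,(x/3+140,y/3+130),32)[:2].round(1)
for p in [(170,270),(207,299),(212,243)]: print(g(*p))
print("rp",g(331,354))
for n,p in (("sq",(640.3,-60.1,32)),("rp",(651.6,115.5,32))):
    q=proj(c,p)[0];q2=proj(c2,p)[0];print(n,(q-[150,130])*[3.6,3.5],(q2-[140,130])*3)
E
```

```text
[612.4 -30. ]
[612.9 -89.6]
[669.3 -30.2]
rp [647.9 116.8] near row bottle/jar base front
[669.3 -89.9]
[675.9 -29.7]
[610.9 -83. ]
rp [654.  120.2]
sq [542.1254071  296.28470858] [208.93874673 267.25422245]
rp [450.65654389 187.43969995] [328.92313951 350.42863949]
```

>>> step_arm:
  deltas: [0, 0, -0.015, 0, 0, 0, -0.04, 0, 0, 0, -0.07, 0, -0.002, -0.012, -0.08, 0, -0.007, -0.035, -0.08, 2, -0.012, -0.062, -0.08, 4, -0.018, -0.092, -0.08, 6, -0.024, -0.122, -0.08, 8, -0.03, -0.152, -0.08, 10, -0.035, -0.182, -0.08, 10, -0.041, -0.212, -0.08, 10, -0.047, -0.242, -0.08, 10, -0.052, -0.27, -0.08, 10, -0.057, -0.293, -0.08, 10, -0.06, -0.309, -0.08, 10, -0.061, -0.316, -0.08, 10, -0.061, -0.316, -0.08, 10, -0.061, -0.316, -0.08, 10]

```text
t: 4.5
tool_pos: [544.8, -54.8, 197.0]
eef_rot: [[-0.998, 0.065, -0.001], [0.065, 0.998, 0.0], [0.001, 0.0, -1.0]]
ft_force: [-0.2, 0.0, -1.7]
gripper_width: 0.426
```

```bash
python3 - <<'E'
from h import *
s=telemetry.get_state();im=imaging.camera("wrist");im2=imaging.camera("side")
cv2.imwrite("pics/w3.png",im);cv2.imwrite("pics/s3.png",cv2.resize(im2[110:300,180:380],None,fx=3.5,fy=3,interpolation=2));print(s["t"],s["tool_pos"],s["gripper_width"],s["ft_force"])
R=s["eef_rot"];print(R.round(4)); 
for t in [(609.3,-58.1)]: print(R.T@np.array([t[0]-s["tool_pos"][0],t[1]-s["tool_pos"][1],0]))
E
```

```text
4.5 [544.78263116 -54.78280609 196.98170111] 0.42590686983868453 [-0.1591262   0.02217093 -1.73331993]
[[-9.979e-01  6.510e-02 -7.000e-04]
 [ 6.510e-02  9.979e-01  3.000e-04]
 [ 7.000e-04  3.000e-04 -1.000e+00]]
[-6.45964792e+01  8.87512614e-01 -4.30259437e-02]
```

View pics/w3.png

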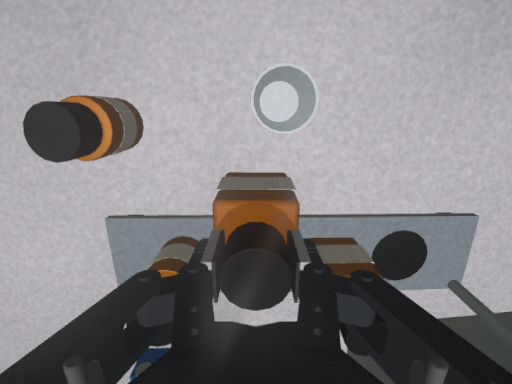

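View pics/s3.png

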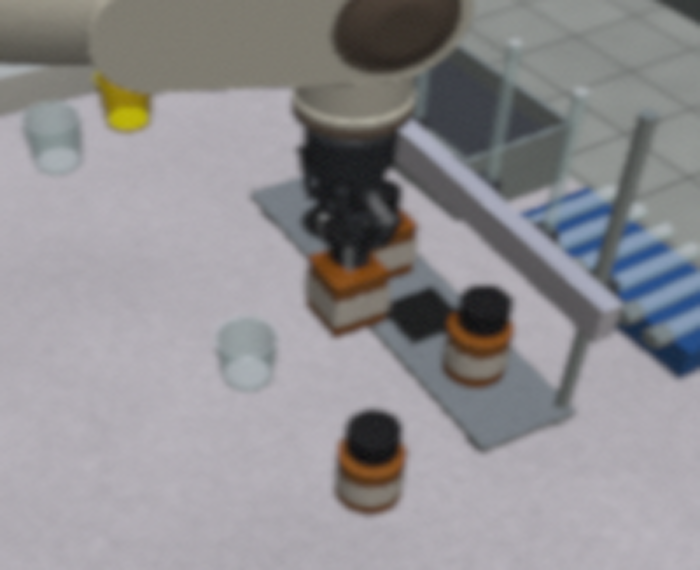

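The bottle is held upright and the shelf edge is parallel to the tool, with near corners at (107,217) and (478,214). I'll refine the shelf and jar positions from this view.

```bash
python3 - <<'E'
from h import *
s=telemetry.get_state();c=imaging.get_calibration("wrist");T=wT(s,c)
im=cv2.imread("pics/w3.png")
a=onz(c,(478,215),30,T)[:2];b=onz(c,(107,219),30,T)[:2]
d=a-b;th=np.arctan2(-d[0],d[1]);print(a,b,np.linalg.norm(d),np.degrees(th))
X=np.array([np.cos(th),np.sin(th)]);Y=np.array([-X[1],X[0]])
ctr=(a+b)/2+52*X;print("centre",ctr,"sq",ctr-44*Y,"rp",ctr+132*Y)
v=im.max(2);sub=np.zeros_like(v);sub[90:170,15:105]=1
k,l,st,ce=cv2.connectedComponentsWithStats(((v<70)&(sub>0)).astype(np.uint8));i=1+st[1:,4].argmax();print(st[i])
print("jar top", onz(c,(st[i][0]+29,131),110,T), "beaker_mid rim",onz(c,(285,99),66,T))
m=((v<55)).astype(np.uint8)[230:282,370:430];M=cv2.moments(m);print("rpad",onz(c,(370+M['m10']/M['m00'],230+M['m01']/M['m00']),32,T),M['m00'])
cv2.imwrite("pics/c4.png",cv2.resize(im[80:180,10:160],None,fx=4,fy=4))
E
```

```text
[604.72326824 210.20999324] [ 580.85724666 -232.85664712] 443.70895278921256 -3.083288066113437
centre [644.71498233 -14.12028002] sq [642.34832972 -58.05658569] rp [651.81494015 117.68863697]
[  24  102   78   60 3777]
jar top [ 473.68778256 -208.66071142  110.        ] beaker_mid rim [462.04404678 -22.12573788  66.        ]
rpad [651.74430077 115.61536487  32.        ] 2127.0
```

View pics/c4.png

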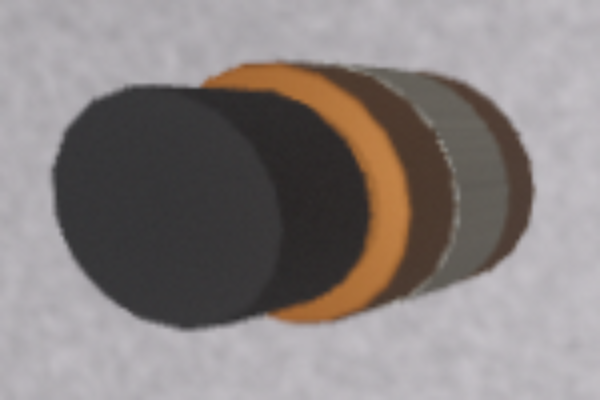

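>>> step_arm:
  deltas: [-0.01, 0.0005, 0.008, 0, -0.025, 0.001, 0.02, 0, -0.04, 0.001, 0.03, 0, -0.052, 0.0014, 0.037, 0, -0.06, 0.0014, 0.04, 0, -0.0645, 0.0014, 0.042, 0, -0.0657, 0.0014, 0.043, 0, -0.0657, 0.0014, 0.045, 0, -0.0657, 0.0014, 0.0465, 0, -0.0657, 0.0014, 0.0475, 0, -0.0657, 0.0014, 0.048, 0, -0.0657, 0.0014, 0.048, 0]

```text
t: 5.6
tool_pos: [610.7, -57.7, 150.5]
eef_rot: [[-0.998, 0.065, 0.001], [0.065, 0.998, -0.0], [-0.001, -0.0, -1.0]]
ft_force: [-3.1, 2.1, 6.2]
gripper_width: 0.425
```

```bash
python3 - <<'E'
from h import *
s=telemetry.get_state();im=imaging.camera("wrist");im2=imaging.camera("side")
cv2.imwrite("pics/w4.png",im);cv2.imwrite("pics/s4.png",cv2.resize(im2[110:300,180:380],None,fx=3.5,fy=3,interpolation=2));print(s["t"],s["tool_pos"],s["gripper_width"],s["ft_force"],s["moment"])
E
```

```text
5.6 [610.71479875 -57.65705675 150.49859113] 0.4245645735594745 [-3.0578315   2.07060916  6.23280537] [ 0.31136962  0.40747142 -0.01769764]
```

View pics/w4.png

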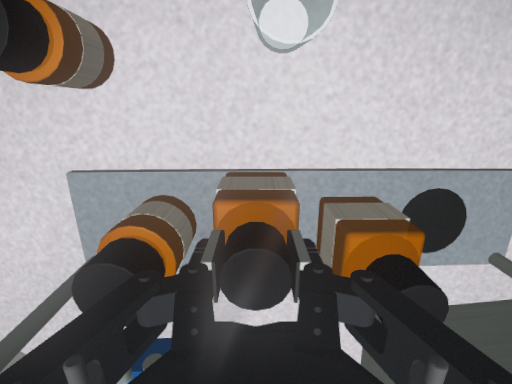

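View pics/s4.png

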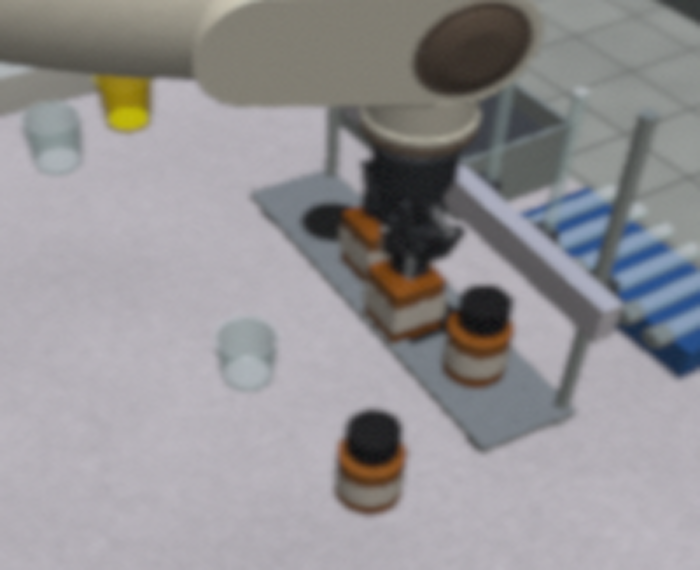

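The bottle rests on the front of the square pad, pressing with about 8 N and square to the shelf. I'll let go slightly, rise, and back out.

>>> step_arm:
  deltas: [0, 0, 0, 0, 0, 0, 0, 0, 0, 0, 0, 0, 0, 0, 0, 0]
  grip: 0.046

```text
t: 6.03
tool_pos: [610.7, -57.8, 149.4]
eef_rot: [[-0.998, 0.065, 0.0], [0.065, 0.998, -0.0], [-0.0, -0.0, -1.0]]
ft_force: [0.3, 0.3, 0.2]
gripper_width: 0.543
```

>>> step_arm:
  deltas: [0, 0, -0.01, 0, 0, 0, -0.03, 0, 0, 0, -0.055, 0, 0, 0, -0.075, 0, 0.02, 0, -0.08, 0, 0.05, 0, -0.08, 0, 0.08, 0, -0.08, 0, 0.1, 0, -0.08, 0, 0.1, 0, -0.08, 0]

```text
t: 6.78
tool_pos: [508.4, -50.9, 230.7]
eef_rot: [[-0.998, 0.065, 0.001], [0.065, 0.998, -0.0], [-0.001, -0.0, -1.0]]
ft_force: [-1.0, -0.4, 0.4]
gripper_width: 0.537
```

```bash
python3 - <<'E'
from h import *
s=telemetry.get_state();im=imaging.camera("side")
cv2.imwrite("pics/s5.png",cv2.resize(im[110:300,180:380],None,fx=3.5,fy=3,interpolation=2));print(s["t"],s["tool_pos"],s["gripper_width"],s["ft_force"],s["joint_positions"].round(2))
E
```

```text
6.7833 [508.37147298 -50.94562484 230.65248549] 0.5366684770457338 [-1.01123013 -0.39090172  0.41330646] [-0.25  0.02  1.62 -0.    1.5  -1.76]
```

View pics/s5.png

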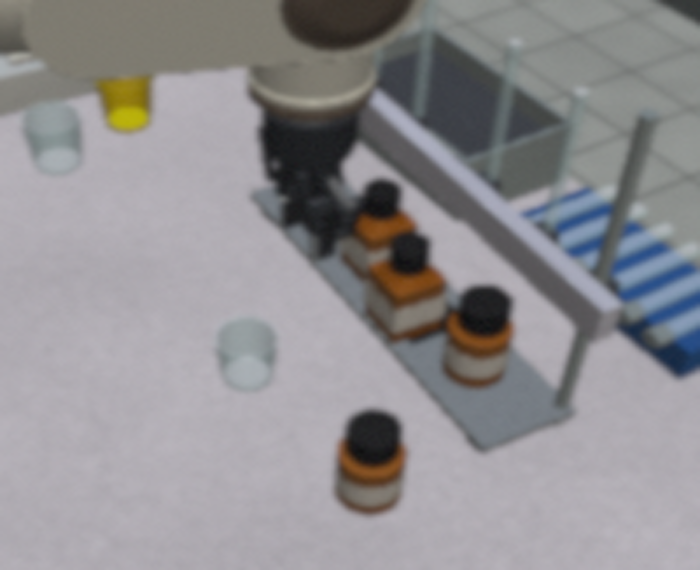

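The bottle stands free on the front of its pad. I'll close the fingers and push on the bottle's near face. The palm will pass just above the cap, so the bottle can't tip.

>>> step_arm:
  deltas: [-0.02, 0, 0.02, 0, -0.045, 0, 0.055, 0, -0.056, 0, 0.09, 0, -0.056, 0, 0.11, 0, -0.056, 0, 0.119, 0, -0.056, 0, 0.12, 0, -0.056, 0, 0.12, 0, -0.056, 0, 0.12, 0]
  grip: 0.0

```text
t: 7.5
tool_pos: [567.6, -55.1, 111.2]
eef_rot: [[-0.998, 0.064, 0.002], [0.064, 0.998, -0.001], [-0.002, -0.001, -1.0]]
ft_force: [0.3, 0.4, 0.2]
gripper_width: -0.002
```

```bash
python3 - <<'E'
from h import *
s=telemetry.get_state();im=imaging.camera("wrist");im2=imaging.camera("side")
cv2.imwrite("pics/w6.png",im);cv2.imwrite("pics/s6.png",cv2.resize(im2[110:300,180:380],None,fx=3.5,fy=3,interpolation=2));print(s["t"],s["tool_pos"],s["gripper_width"],s["ft_force"])
E
```

```text
7.5 [567.64444898 -55.09869215 111.19026947] -0.0021845874193752346 [0.34169082 0.42541842 0.19850322]
```

View pics/w6.png

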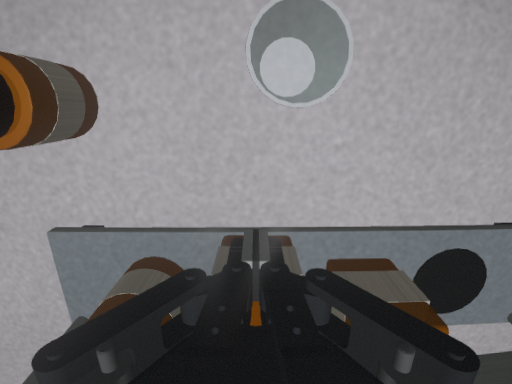

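View pics/s6.png

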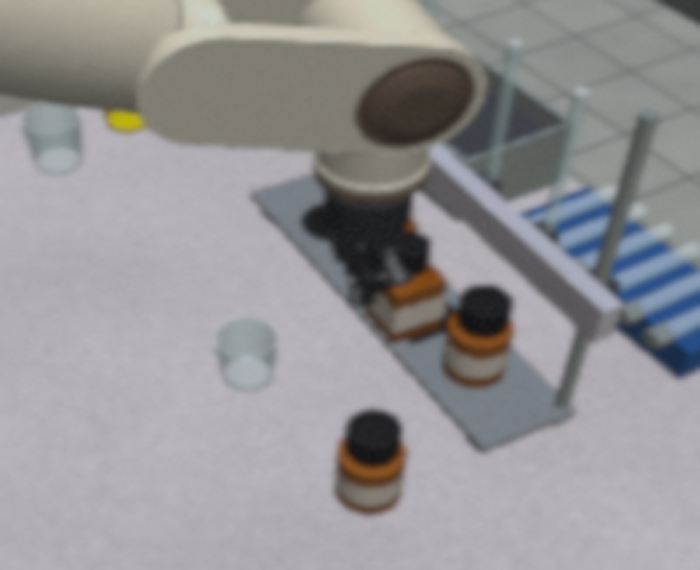

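>>> step_arm:
  deltas: [-0.003, 0, 0, 0, -0.006, 0, 0, 0, -0.009, 0, 0, 0, -0.011, 0, 0, 0, -0.013, 0, 0, 0, -0.015, 0, 0, 0, -0.017, 0, 0, 0, -0.019, 0, 0, 0, -0.02, 0, 0, 0, -0.02, 0, 0, 0]

```text
t: 8.43
tool_pos: [587.0, -56.2, 109.2]
eef_rot: [[-0.998, 0.065, -0.0], [0.065, 0.998, -0.0], [0.0, -0.0, -1.0]]
ft_force: [0.1, 0.6, -0.2]
gripper_width: 0.005
```

```bash
python3 - <<'E'
from h import *
s=telemetry.get_state();im=imaging.camera("scene");im2=imaging.camera("side")
cv2.imwrite("pics/b7.png",cv2.resize(im[140:270,140:330],None,fx=4,fy=4,interpolation=2));cv2.imwrite("pics/s7.png",cv2.resize(im2[110:300,180:380],None,fx=3.5,fy=3,interpolation=2));print(s["t"],s["tool_pos"],s["gripper_width"],s["ft_force"],s["moment"])
E
```

```text
8.4333 [587.02437439 -56.23218141 109.21059556] 0.004731436735024755 [ 0.11140213  0.62588849 -0.18909215] [0.030222   0.0405419  0.01915634]
```

View pics/b7.png

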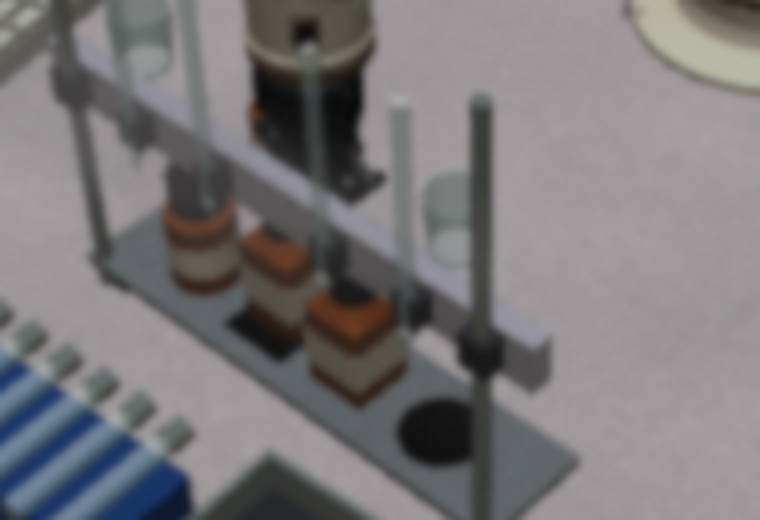

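View pics/s7.png

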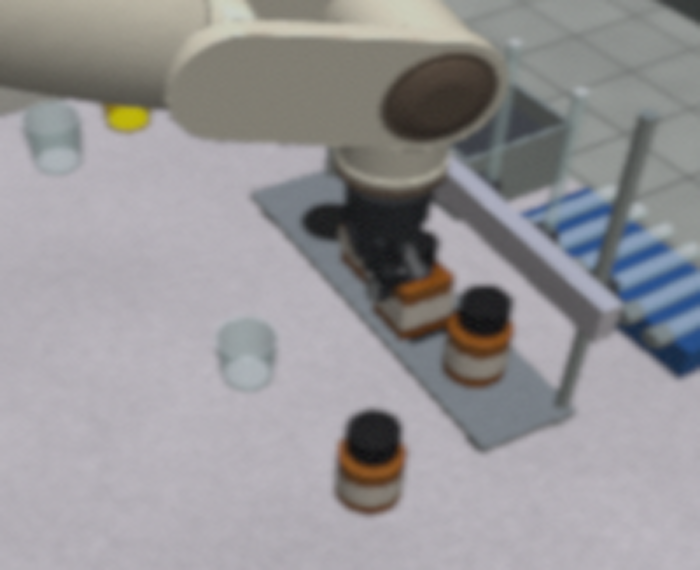

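The bottle has slid in by about 9 mm and is still upright. Continuing.

>>> step_arm:
  deltas: [-0.002, 0, 0, 0, -0.004, 0, 0, 0, -0.006, 0, 0, 0, -0.008, 0, 0, 0, -0.01, 0, 0, 0, -0.0115, 0, 0, 0, -0.0125, 0, 0, 0, -0.013, 0, 0, 0, -0.013, 0, 0, 0]

```text
t: 9.28
tool_pos: [599.9, -57.1, 109.2]
eef_rot: [[-0.998, 0.065, 0.0], [0.065, 0.998, -0.0], [-0.0, -0.0, -1.0]]
ft_force: [-1.5, -0.3, -0.3]
gripper_width: 0.0
```

```bash
python3 - <<'E'
from h import *
s=telemetry.get_state();im=imaging.camera("scene");im2=imaging.camera("side")
cv2.imwrite("pics/b8.png",cv2.resize(im[140:270,140:330],None,fx=4,fy=4,interpolation=2));cv2.imwrite("pics/s8.png",cv2.resize(im2[110:300,180:380],None,fx=3.5,fy=3,interpolation=2));print(s["t"],s["tool_pos"],s["gripper_width"],s["ft_force"],s["moment"])
E
```

```text
9.2833 [599.92426555 -57.07490993 109.23926966] 0.00034907859418862095 [-1.54632116 -0.28965464 -0.33989717] [-0.00680884  0.12535111  0.02407307]
```

View pics/b8.png

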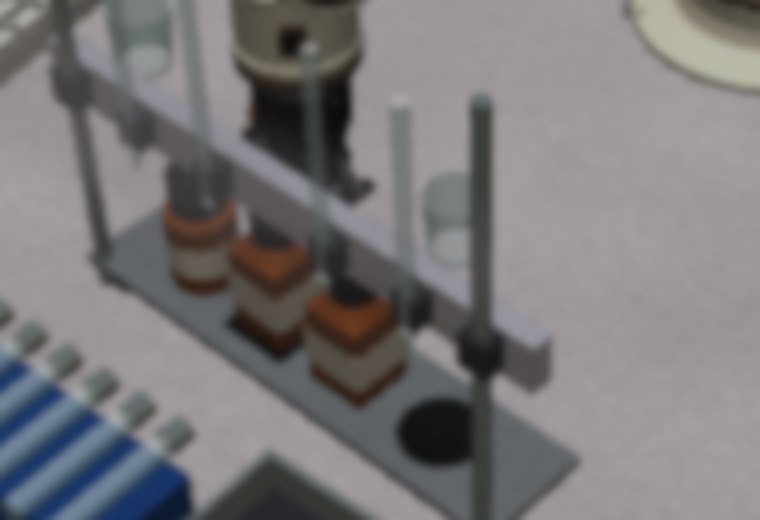

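View pics/s8.png

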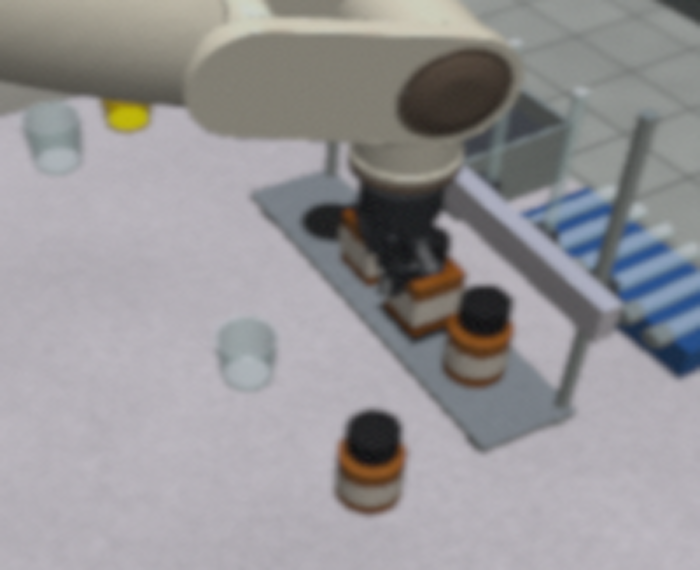

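>>> step_arm:
  deltas: [0.01, 0, 0, 0, 0.03, 0, 0, 0, 0.06, 0, -0.02, 0, 0.07, -0.03, -0.055, 0, 0.09, -0.06, -0.085, 0, 0.11, -0.09, -0.09, 0, 0.12, -0.12, -0.09, 0, 0.123, -0.145, -0.09, 0, 0.123, -0.1595, -0.09, 0, 0.123, -0.1595, -0.09, 0, 0.123, -0.1595, -0.09, 0]
  grip: 0.085

```text
t: 10.3
tool_pos: [466.6, -208.8, 199.3]
eef_rot: [[-0.998, 0.066, 0.0], [0.066, 0.998, 0.0], [-0.0, 0.0, -1.0]]
ft_force: [0.1, -0.1, -0.2]
gripper_width: 1.0
```

```bash
python3 - <<'E'
from h import *
s=telemetry.get_state();im=imaging.camera("scene");im2=imaging.camera("side");im3=imaging.camera("wrist")
cv2.imwrite("pics/scene9.png",im);cv2.imwrite("pics/side9.png",im2)
cv2.imwrite("pics/b9.png",cv2.resize(im[170:270,140:300],None,fx=5,fy=5,interpolation=2));cv2.imwrite("pics/s9.png",cv2.resize(im2[150:260,240:350],None,fx=5.4,fy=5.4,interpolation=2));print(s["t"],s["tool_pos"],s["gripper_width"])
cv2.imwrite("pics/w9.png",im3)
E
```

```text
10.3 [ 466.63622    -208.76514374  199.3056851 ] 0.9996390550095728
```

View pics/b9.png

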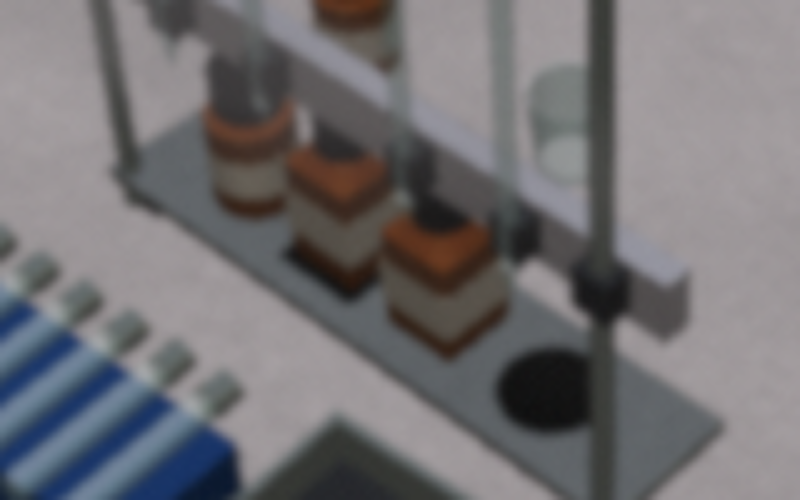

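View pics/s9.png

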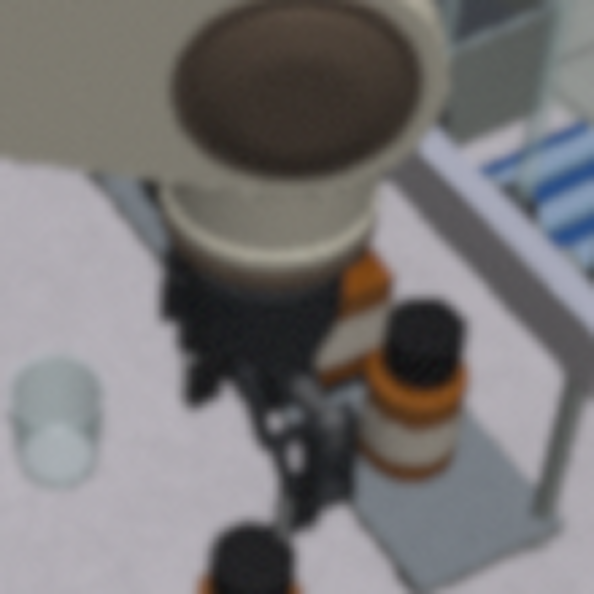

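View pics/w9.png

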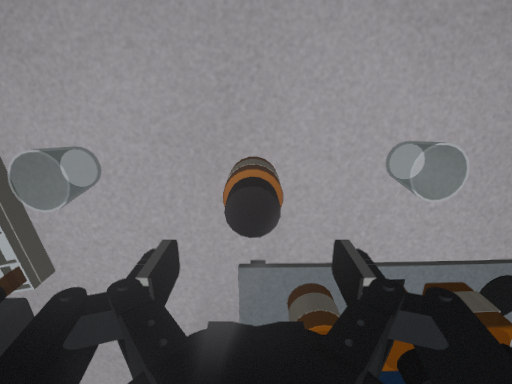

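```bash
python3 - <<'E'
from h import *
s=telemetry.get_state();c=imaging.get_calibration("wrist");T=wT(s,c);im=cv2.imread("pics/w9.png");v=im.max(2)
cv2.imwrite("pics/c9.png",cv2.resize(im[150:245,215:290],None,fx=6,fy=6))
print(onz(c,(252,207),110,T), s["eef_rot"].T@(onz(c,(252,207),110,T)-s["tool_pos"]))
E
```

```text
[ 469.65178898 -210.51984101  110.        ] [-2.8708271  -2.83417326 89.29077713]
```

View pics/c9.png

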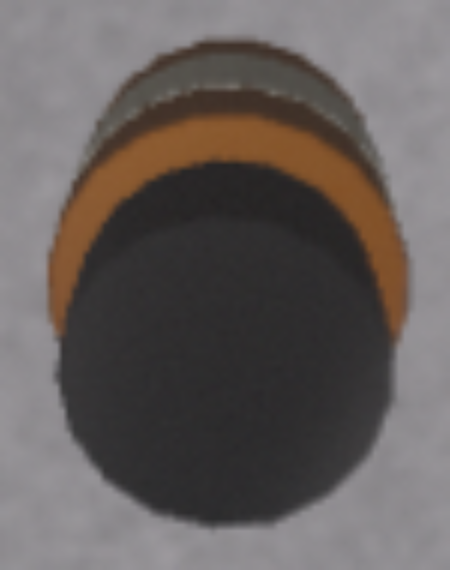

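>>> step_arm:
  deltas: [0, -0.001, 0.03, 0, 0, -0.001, 0.06, 0, 0, -0.001, 0.08, 0, 0, -0.001, 0.091, 0, 0, -0.001, 0.095, 0, 0, -0.001, 0.095, 0]

```text
t: 10.95
tool_pos: [466.9, -208.8, 104.2]
eef_rot: [[-0.998, 0.064, -0.001], [0.064, 0.998, 0.0], [0.001, 0.0, -1.0]]
ft_force: [0.4, 0.9, 0.1]
gripper_width: 0.997
```

>>> step_arm:
  deltas: [0, 0, 0, 0, 0, 0, 0, 0, 0, 0, 0, 0, 0, 0, 0, 0, 0, 0, 0, 0, 0, 0, 0, 0, 0, 0, 0, 0]
  grip: 0.03

```text
t: 11.53
tool_pos: [467.3, -209.7, 105.7]
eef_rot: [[-0.998, 0.065, 0.002], [0.065, 0.998, -0.001], [-0.002, -0.001, -1.0]]
ft_force: [-0.8, -0.4, 8.6]
gripper_width: 0.546
```

```bash
python3 - <<'E'
from h import *
s=telemetry.get_state();im=imaging.camera("wrist");print(s["t"],s["tool_pos"],s["gripper_width"],s["ft_force"])
cv2.imwrite("pics/w10.png",im)
E
```

```text
11.5333 [ 467.27802002 -209.67286545  105.69075126] 0.5456649696463618 [-0.77413253 -0.44226309  8.62587635]
```

View pics/w10.png

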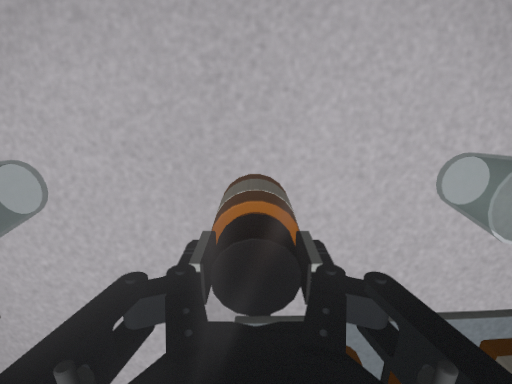

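>>> step_arm:
  deltas: [0, 0, -0.015, 0, 0, 0, -0.04, 0, 0, 0, -0.07, 0, -0.003, 0.012, -0.085, 0, -0.008, 0.036, -0.085, 0, -0.013, 0.065, -0.085, 0, -0.019, 0.095, -0.085, 0, -0.025, 0.125, -0.085, 0, -0.031, 0.155, -0.085, 0, -0.037, 0.185, -0.085, 0, -0.043, 0.215, -0.085, 0, -0.049, 0.245, -0.085, 0, -0.055, 0.275, -0.085, 0, -0.06, 0.3, -0.085, 0, -0.064, 0.32, -0.085, 0, -0.066, 0.331, -0.085, 0, -0.067, 0.337, -0.085, 0, -0.067, 0.337, -0.085, 0, -0.067, 0.337, -0.085, 0]

```text
t: 13.17
tool_pos: [555.2, 122.1, 189.3]
eef_rot: [[-0.998, 0.065, -0.0], [0.065, 0.998, -0.0], [0.0, -0.0, -1.0]]
ft_force: [-0.5, 0.7, -3.8]
gripper_width: 0.54
```

```bash
python3 - <<'E'
from h import *
s=telemetry.get_state();im=imaging.camera("wrist");im2=imaging.camera("side");print(s["t"],s["tool_pos"],s["gripper_width"],s["ft_force"])
cv2.imwrite("pics/w11.png",im);cv2.imwrite("pics/side11.png",im2);cv2.imwrite("pics/s11.png",cv2.resize(im2[150:260,240:350],None,fx=5.4,fy=5.4,interpolation=2))
print(s["eef_rot"].T@np.array([620.9-s["tool_pos"][0],117.7-s["tool_pos"][1],0]))
E
```

```text
13.1667 [555.16924266 122.07818779 189.27819676] 0.5400819282107306 [-0.53205025  0.74264379 -3.75873698]
[-6.58762888e+01 -1.23761172e-01 -1.58349327e-02]
```

View pics/w11.png

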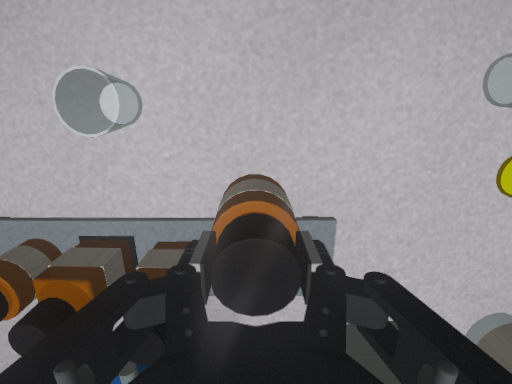

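View pics/s11.png

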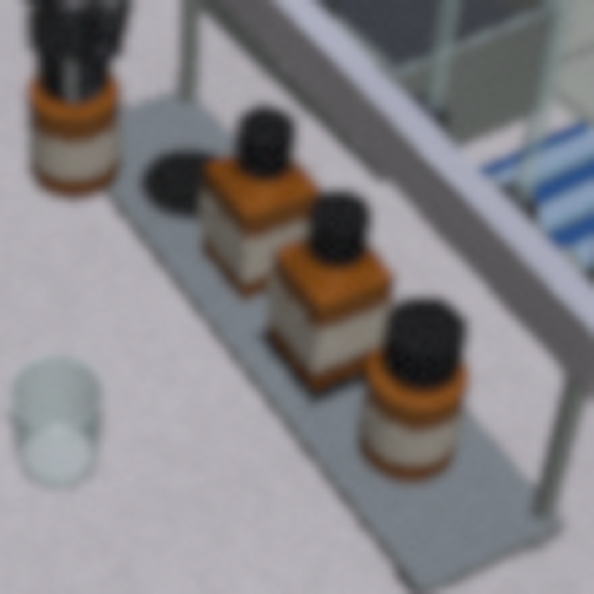

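>>> step_arm:
  deltas: [-0.01, 0, 0.01, 0, -0.025, 0, 0.025, 0, -0.04, 0, 0.036, 0, -0.052, 0, 0.043, 0, -0.06, 0, 0.046, 0, -0.0645, 0, 0.047, 0, -0.066, 0, 0.048, 0, -0.066, 0, 0.05, 0, -0.066, 0, 0.0515, 0, -0.066, 0, 0.0525, 0, -0.066, 0, 0.053, 0, -0.066, 0, 0.053, 0]

```text
t: 14.27
tool_pos: [621.2, 118.4, 137.8]
eef_rot: [[-0.998, 0.064, 0.002], [0.064, 0.998, -0.0], [-0.002, -0.0, -1.0]]
ft_force: [-1.5, -2.5, 7.4]
gripper_width: 0.544
```

```bash
python3 - <<'E'
from h import *
s=telemetry.get_state();im2=imaging.camera("side");print(s["t"],s["tool_pos"],s["gripper_width"],s["ft_force"],s["moment"])
cv2.imwrite("pics/s12.png",cv2.resize(im2[130:240,220:330],None,fx=5.4,fy=5.4,interpolation=2))
im=cv2.imread("pics/w11.png");cv2.imwrite("pics/c11.png",cv2.resize(im[205:330,0:210],None,fx=3.8,fy=3.8,interpolation=2))
E
```

```text
14.2667 [621.21517825 118.39253228 137.80790167] 0.54394886445572 [-1.48872592 -2.51145804  7.41457464] [-0.28448762  0.44398628 -0.0154085 ]
```

View pics/s12.png

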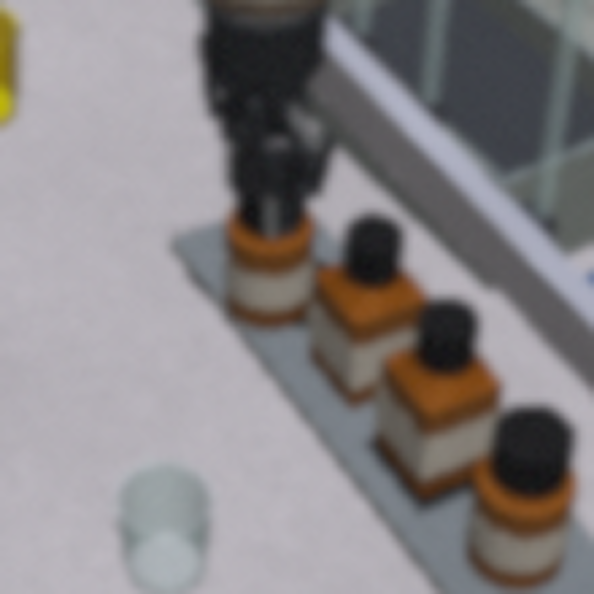

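View pics/c11.png

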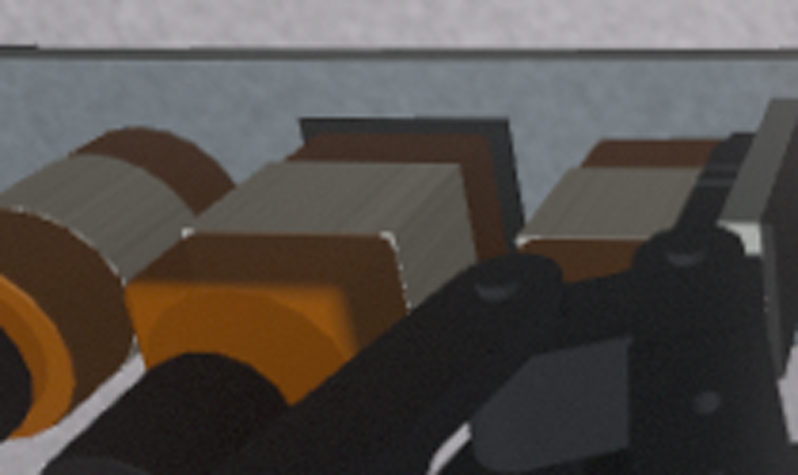

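The crop shows the bottle square on its pad, with an even rim of about 5 mm at the front and right edges. The jar rests on the round pad with its rear hanging over the front. I'll let go and do the same push.

>>> step_arm:
  deltas: [0, 0, 0, 0, 0, 0, 0, 0, 0, 0, 0, 0, 0, 0, 0, 0]
  grip: 0.056

```text
t: 14.65
tool_pos: [621.1, 118.5, 136.4]
eef_rot: [[-0.998, 0.064, 0.0], [0.064, 0.998, -0.0], [-0.0, -0.0, -1.0]]
ft_force: [-0.1, 0.4, -0.4]
gripper_width: 0.653
```

>>> step_arm:
  deltas: [0, 0, -0.01, 0, 0, 0, -0.03, 0, 0, 0, -0.055, 0, 0, 0, -0.075, 0, 0.02, 0, -0.08, 0, 0.045, 0, -0.08, 0, 0.06, 0, -0.08, 0, 0.06, 0, -0.08, 0, 0.06, 0, -0.08, 0]

```text
t: 15.4
tool_pos: [561.1, 122.4, 217.5]
eef_rot: [[-0.998, 0.064, 0.001], [0.064, 0.998, 0.0], [-0.001, 0.0, -1.0]]
ft_force: [0.4, 0.0, 0.5]
gripper_width: 0.654
```

```bash
python3 - <<'E'
from h import *
s=telemetry.get_state();im2=imaging.camera("side");print(s["t"],s["tool_pos"],s["gripper_width"],s["ft_force"])
cv2.imwrite("pics/side13.png",im2);cv2.imwrite("pics/s13.png",cv2.resize(im2[130:240,220:330],None,fx=5.4,fy=5.4,interpolation=2))
E
```

```text
15.4 [561.13160456 122.42574036 217.46765592] 0.65418275195857 [0.38674952 0.01117104 0.48494207]
```

View pics/s13.png

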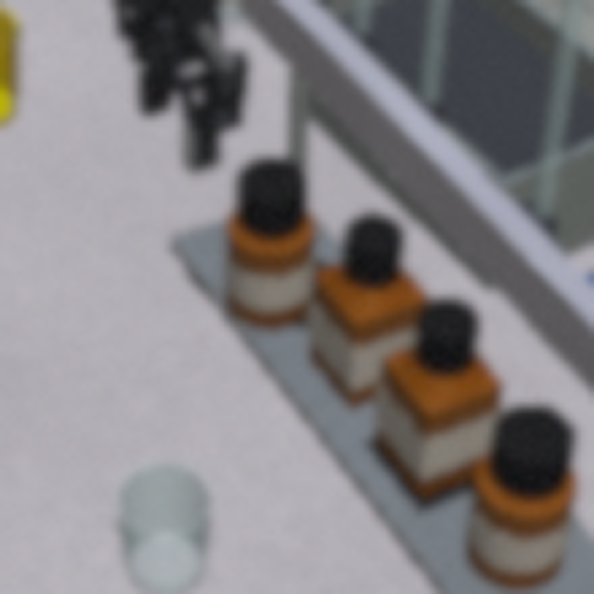

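>>> step_arm:
  deltas: [0, 0, 0.03, 0, 0, 0, 0.065, 0, 0, 0, 0.095, 0, 0, 0, 0.115, 0, 0, 0, 0.122, 0, -0.006, 0, 0.122, 0, -0.012, 0, 0.122, 0, -0.018, 0, 0.122, 0, -0.022, 0, 0.122, 0, -0.025, 0, 0.122, 0, -0.028, 0, 0.122, 0, -0.03, 0, 0.122, 0, -0.032, 0, 0.122, 0, -0.034, 0, 0.122, 0, -0.036, 0, 0.122, 0, -0.036, 0, 0.122, 0]
  grip: 0.024

```text
t: 16.78
tool_pos: [597.4, 120.0, 94.3]
eef_rot: [[-0.998, 0.064, 0.0], [0.064, 0.998, -0.0], [-0.0, -0.0, -1.0]]
ft_force: [-1.2, 0.8, 1.7]
gripper_width: 0.281
```

```bash
python3 - <<'E'
from h import *
s=telemetry.get_state();im2=imaging.camera("side");im=imaging.camera("scene");print(s["t"],s["tool_pos"],s["gripper_width"],s["ft_force"])
cv2.imwrite("pics/s14.png",cv2.resize(im2[130:240,220:330],None,fx=5.4,fy=5.4,interpolation=2));cv2.imwrite("pics/b14.png",cv2.resize(im[170:270,170:300],None,fx=5,fy=5,interpolation=2))
E
```

```text
16.7833 [597.44825486 120.00535163  94.33681914] 0.2810894590121396 [-1.20181292  0.77856391  1.68561654]
```

View pics/s14.png

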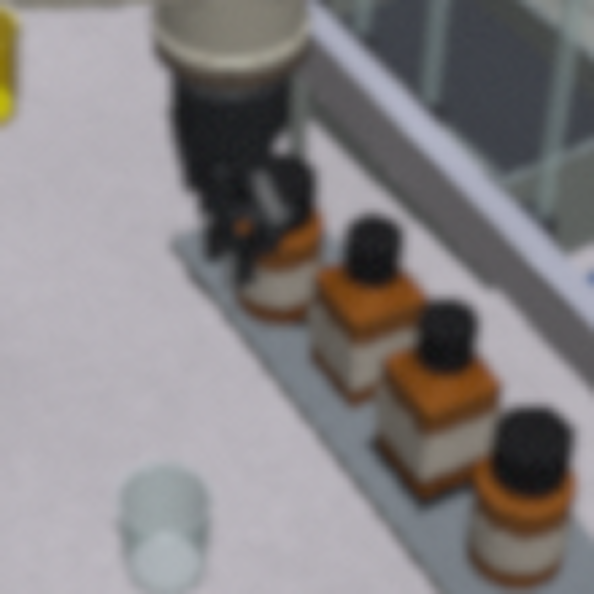

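View pics/b14.png

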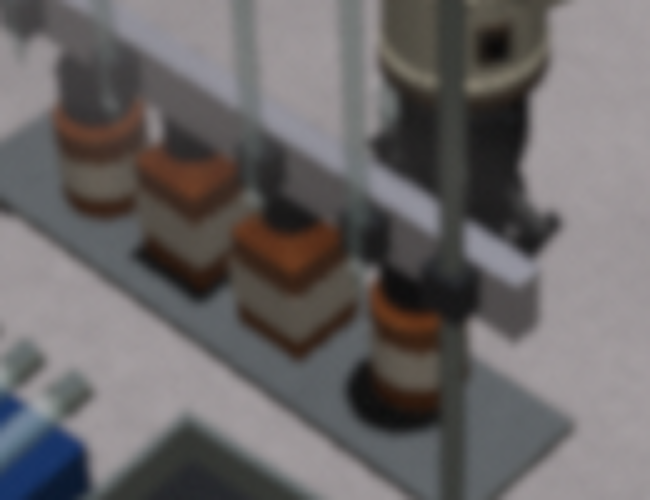

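>>> step_arm:
  deltas: [-0.002, 0, 0, 0, -0.004, 0, 0, 0, -0.006, 0, 0, 0, -0.008, 0, 0, 0, -0.01, 0, 0, 0, -0.012, 0, 0, 0, -0.0135, 0, 0, 0, -0.0145, 0, 0, 0, -0.0145, 0, 0, 0]

```text
t: 17.63
tool_pos: [611.9, 119.0, 94.2]
eef_rot: [[-0.998, 0.065, -0.0], [0.065, 0.998, -0.0], [0.0, -0.0, -1.0]]
ft_force: [-1.4, 0.6, 0.5]
gripper_width: 0.28
```

```bash
python3 - <<'E'
from h import *
s=telemetry.get_state();im2=imaging.camera("side");im=imaging.camera("scene");print(s["t"],s["tool_pos"],s["gripper_width"],s["ft_force"])
cv2.imwrite("pics/s15.png",cv2.resize(im2[130:240,220:330],None,fx=5.4,fy=5.4,interpolation=2));cv2.imwrite("pics/b15.png",cv2.resize(im[170:270,170:300],None,fx=5,fy=5,interpolation=2))
E
```

```text
17.6333 [611.87978259 119.01765469  94.21216005] 0.2799662376144702 [-1.44833794  0.59022929  0.48896394]
```

View pics/s15.png

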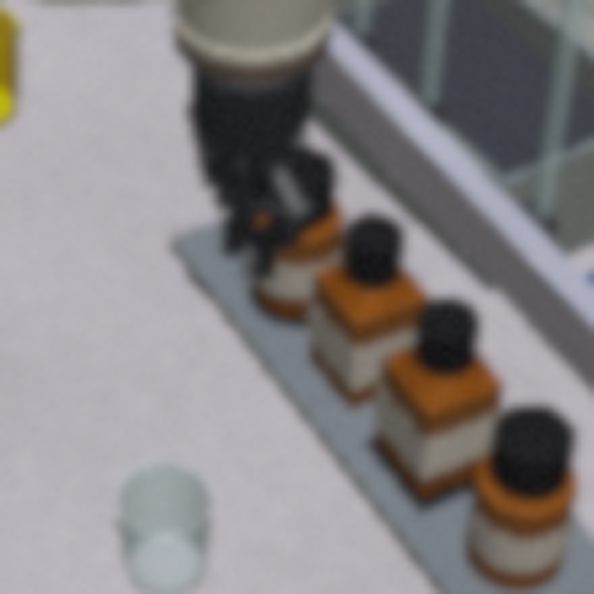

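View pics/b15.png

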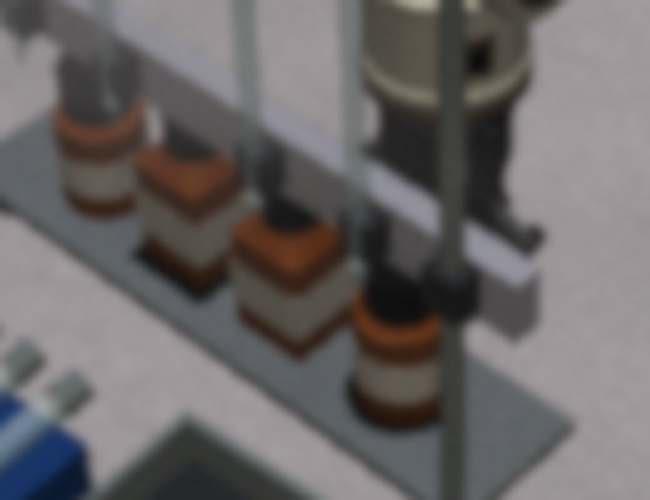

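>>> step_arm:
  deltas: [0.008, 0, 0, 0, 0.025, 0, 0, 0, 0.05, 0, -0.01, 0, 0.055, 0, -0.045, 0, 0.055, 0, -0.085, 0, 0.053, -0.03, -0.105, 0, 0.053, -0.07, -0.105, 0, 0.053, -0.11, -0.105, 0, 0.053, -0.15, -0.105, 0, 0.053, -0.175, -0.105, 0, 0.053, -0.183, -0.105, 0, 0.053, -0.183, -0.105, 0, 0.053, -0.183, -0.105, 0]

```text
t: 18.82
tool_pos: [546.7, -59.9, 199.3]
eef_rot: [[-0.998, 0.065, 0.0], [0.065, 0.998, 0.0], [-0.0, 0.0, -1.0]]
ft_force: [-0.2, 0.5, 0.2]
gripper_width: 0.282
```

```bash
python3 - <<'E'
from h import *
import pickle
s=telemetry.get_state();im=imaging.camera("wrist");im2=imaging.camera("side");print(s["t"],s["tool_pos"])
pickle.dump(s,open("w16.pkl","wb"));cv2.imwrite("pics/w16.png",im)
cv2.imwrite("pics/c16.png",cv2.resize(im[190:330,300:500],None,fx=4,fy=4,interpolation=2))
cv2.imwrite("pics/side16.png",im2);cv2.imwrite("pics/s16.png",cv2.resize(im2[130:240,220:330],None,fx=5.4,fy=5.4,interpolation=2))
E
```

```text
18.8167 [546.7417638  -59.90715429 199.30208356]
```

View pics/c16.png

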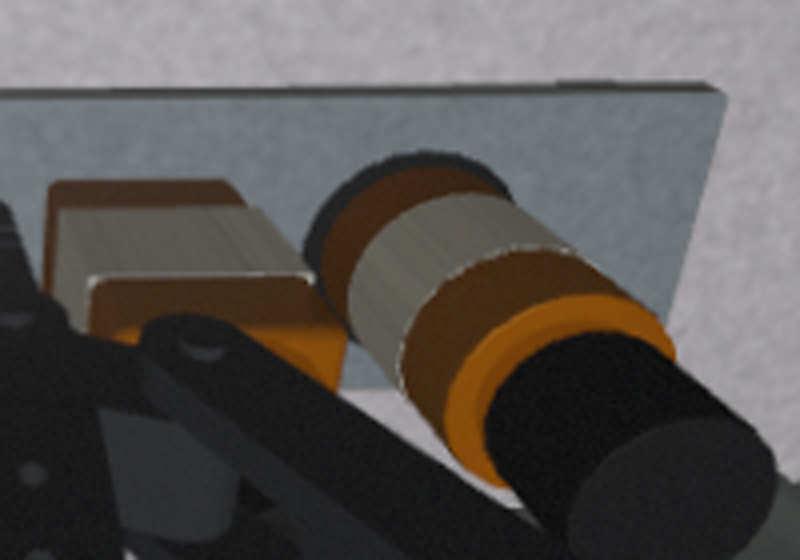

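View pics/s16.png

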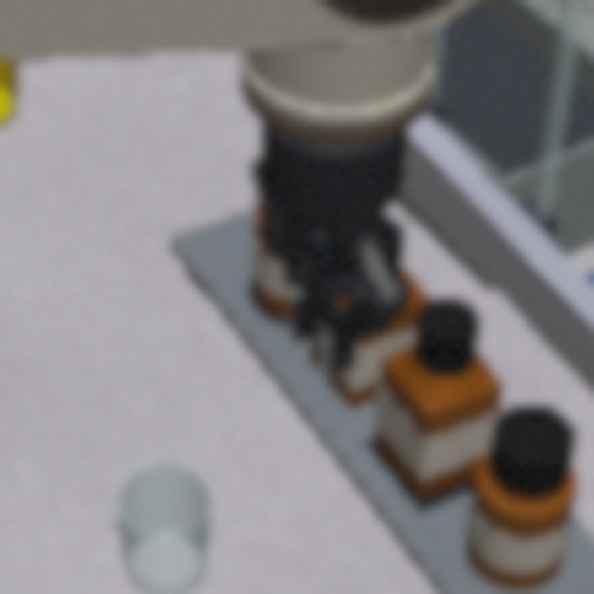

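The jar sits with an even dark pad rim around it (c16: left about 17 px, front about 14 px, against 16 px expected). I'll back off and do one last check.

>>> step_arm:
  deltas: [0.03, 0, -0.03, 0, 0.07, 0, -0.06, 0, 0.11, 0, -0.08, 0, 0.14, 0, -0.08, 0, 0.15, 0, -0.08, 0, 0.15, 0, -0.08, 0, 0.15, 0, -0.08, 0]

```text
t: 19.5
tool_pos: [397.4, -49.7, 279.7]
eef_rot: [[-0.998, 0.063, 0.001], [0.063, 0.998, -0.0], [-0.001, -0.0, -1.0]]
ft_force: [0.3, 0.5, 0.7]
gripper_width: 0.281
```

```bash
python3 - <<'E'
from h import *
s=telemetry.get_state();im=imaging.camera("scene");im2=imaging.camera("side");print(s["t"],s["tool_pos"],s["ft_force"])
cv2.imwrite("pics/side17.png",im2);cv2.imwrite("pics/s17.png",cv2.resize(im2[130:345,150:350],None,fx=3.5,fy=2.75,interpolation=2))
c=imaging.get_calibration("side");v=im2.max(2)
o=cv2.imread("pics/side0.png").max(2)
for n,V in (("now",v),("start",o)):
  k,l,st,ce=cv2.connectedComponentsWithStats((V<62).astype(np.uint8))
  for i in range(1,k):
    if 50<st[i][4]<400 and 255<ce[i][0]<330 and 150<ce[i][1]<235: print(n,st[i],ce[i].round(1),onz(c,ce[i],140)[:2].round(1),onz(c,ce[i],125)[:2].round(1))
E
```

```text
19.5 [397.37644886 -49.74775302 279.65430952] [0.30934762 0.4881989  0.72504241]
now [270 158  11  14 128] [275.1 164.4] [639.3 103.5] [649.4 118. ]
now [284 171  10  12  99] [288.3 176.4] [642.8  28.2] [653.   41.3]
now [297 186  11  13 112] [301.9 192.1] [637.2 -56.8] [647.2 -45.2]
now [311 206  14  16 184] [317.8 213.5] [ 623.4 -157.3] [ 633.2 -147.5]
start [284 171  10  12  95] [288.4 176.5] [643.   27.4] [653.1  40.5]
start [267 179  12  11  96] [272.5 183.4] [578.9  27.5] [587.9  40.5]
start [290 206  35  17 387] [308.3 214. ] [ 597.7 -143.6] [ 607.  -133.6]
```

View pics/s17.png

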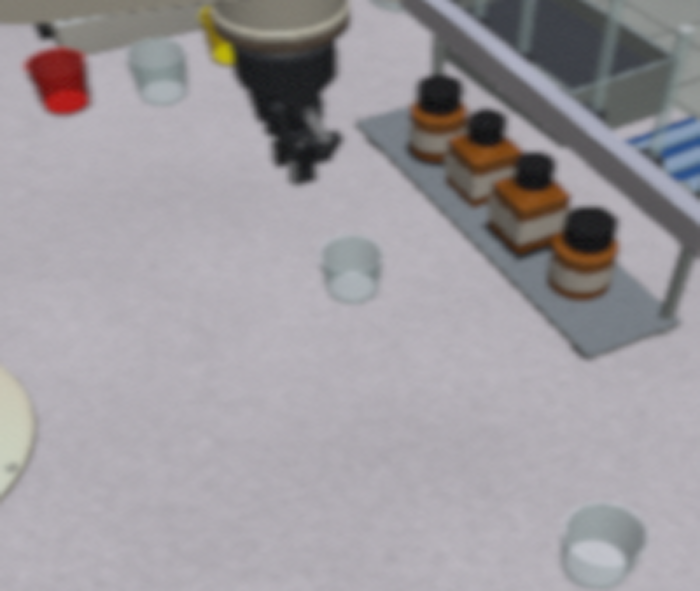

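```bash
python3 - <<'E'
from workcell import env
print(env.job_done())
E
```

```text
the job is handed in; nothing more can be done
None
```

The bottle is standing on the square pad and the jar on the round pad. The job was handed in at about 19.5 s of the 48 s limit; the hand-in gave no verdict.

**How it was done:** The moves gave no way to lean the tool 25 to 45 degrees as the task suggests, so I worked with it pointing straight down. I gripped each cap slightly off-centre and set each item down on the front of its pad, clear of the clamp bar. Then I pushed each one about 22 mm into place under the bar, with the palm just above the cap so it could not tip.

**Last checks:**
- **Bottle:** its cap is within about 3 to 5 mm of the pad centre in the side camera, depending on whether I correct for an offset seen on the row bottle. The wrist view, taken before the jar was placed, shows its sides parallel to the pad edges with an even rim of about 5 mm.
- **Jar:** it is about 3 mm from the pad centre in the side camera, and the pad rim visible on its front and left is even.
- **Row and beakers:** the row bottle's cap moved 0.1 pixel between the first and last side pictures. The row jar and the beakers stand upright and look unmoved, but I compared those by eye only.
- **Forces and contact:** the readings I took never exceeded about 10 N. At the end the arm touched nothing.

The side camera and the wrist camera disagreed by about 4 mm in x on the bottle. The row bottle showed the same 4 mm difference, so I put it down to calibration and how the caps show up in the side picture. It is within the 10 mm allowed either way.

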